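# Load a batten into the drill jig and wedge it tight

### The job

Put the loose wooden batten into the drill jig: lay it in the channel between the straight fence and the loose wedge, and slide it lengthwise under the overhanging toe until its end is fully home against the end stop. Then push the wedge by its thick end along the angled fence until it jams and holds the batten tight against the straight fence. Leave both lying flat in the jig, and do not shove or knock over the reel of solder nearby.

Things in the scene. Friction and masses are not known exactly. Their poses are not given: they have to be found in the camera images.
- jig: Drill jig fixed to the bench. Origin on the bench (z=0) under the centre line of the batten's channel; jig +x is the way in (roughly away from the robot), +y left, +z up. Grey base plate 12 mm thick, x -140 to 125, y -93 to 57 mm; batten and wedge lie on its top. Straight fence on the left: face at y=17 mm, x 0 to 85 mm, top at z=26 mm.
- jig_toe (a point): Middle of the near edge of the steel toe's underside, jig x=45, y=14, z=42 mm; axes as the jig's. The toe overhangs x 45 to 85, y -14 to 42 mm, 4 mm above a batten lying on the base; its top is at z=55 mm, with a brass drill bush to z=59 mm. Below its far end is the end stop, face at jig x=85 mm.
- jig_seat (a point): Where the batten's centre lies when it is fully home, jig x=2.5, y=0, z=25 mm; axes as the jig's. The batten then lies along jig x, its far end on the end stop, its left side on the straight fence, its far 40 mm under the toe; behind jig x=-30 mm it is free on both sides for fingers.
- jig_wedge_home (a point): Where the wedge's centre comes to lie when it jams with the batten home, jig x=45, y=-34, z=24 mm; axes as the jig's. Right of it is the angled fence, 16 mm high on the base: its face runs from jig (x 11, y -59 mm) to (x 89, y -43 mm), slope 0.2.
- batten_mid (a point): Loose wooden batten, 34 wide x 165 long x 26 mm high, 0.09 to 0.18 kg, lying flat on the bench right of the jig; the point is its centre, half-way up. Its length lies along its own y axis (both ends alike), its width along x.
- wedge_mid (a point): Loose wooden wedge lying on the jig's base along the angled fence, 28 to 36 mm short of jamming; the channel left of it is then about 38 mm wide. 70 mm long, 24 high, 42 wide at the butt (near the robot), 28 at the tip, 0.05 kg. Point: half-way up and along, 17 mm from the straight face (own +y, to the batten). Own +x points to the tip. Smooth: slides freely, 15 N on the butt jams it, friction holds it.
- reel: Bystander: reel of solder wire, 58 mm across, 53 mm high, on the bench left of the jig; origin on its underside.
Not all that is in view belongs to the job. There is more than one size of the part that bears batten_mid; the job needs the larger.

How it is judged:
By the outcome, as a careful person would: the job done as asked, in the order asked, and still so for the second after the job is handed in, with the robot touching nothing.
It also fails if it takes over 51 s, if anything falls off the work surface, if the arm or the gripper's body presses on something with over 40 N, if the wrist force passes 120 N, or if a joint passes its speed limit or range.

### The arm

A 6-joint arm with a two-finger parallel gripper is mounted at the origin on a cart in front of the work surface, level with it; the furniture and walls round the work are solid. World frame = base frame: x ahead of the robot, y to its left, z up, the work surface at z = 0. Lengths are in mm, angles in rad, forces in N, time in s.
With the tool pointing down it reaches from about 350 to 875 mm from the base axis. Payload 4.2 kg.
Tool frame: the origin (TCP) lies midway between the tips of the shut fingers; the grasp point (between the pads) lies 19 mm behind it; z points along the fingers, y is the direction in which the jaws open and shut (so a half turn about z gives the same grasp; the last joint's range is limited). The gripper opens to 85 mm and grips with 20 to 120 N. Pads are 22 mm wide; open, the fingers measure 114 mm over their backs; the gripper's body (76 mm by 85 mm) begins 54 mm behind the grasp point. The pads swing forward as they close: fully open they stand 13 mm farther back than shut.
Start: joints at [-0.861, 0.385, 0.008, 0, -1.194, -0.259], TCP at [272.315, -562.533, 194.912] pointing down, gripper open.
Joint ranges: [-3.14, 3.14], [-1.21, 2.06], [-1.07, 1.41], [-3.16, 2.05], [-2.99, -0.16], [-3.1, 3.1]. Speed limits (rad/s): [2.79, 2.79, 3.14, 3.14, 3.14, 3.14].

### API

Orientations are given as a unit quaternion [x, y, z, w].
In Python, from bench import arm gives the robot as it stands.
- The arm moves only by the tool send_rows, never from a script. Its arguments are lists of equal length, an entry for each row: "translation": the shift along the tool's x, y, z in mm, a list of three; "dr": the turn, a rotation vector about the tool's x, y, z in degrees, a list of three; "grip": the finger opening in mm, from 0 to 85.4. In form: {"translation": [[dx, dy, dz], ...], "dr": [[ax, ay, az], ...], "grip": [grip, ...]}. A call has exactly 5 rows; each row shifts and turns the commanded pose from where the row before left it, along the tool's axes as they then stand; what a row does not reach is not made up. A row lasts 1/8 s, in which the tool goes at most 62.5 mm and 10.7 degrees, less where a joint would pass 70% of its speed; a pose out of reach is approached as far as the arm can. A call with a gripper value outside its range is refused whole. The fingers move at their own pace and stop on an object; the grip force is fixed at half the most. Time passes only in rows, so rows that do not move let the fingers close, or fill a call up. It gives the time, the measured TCP pose, the force and the opening at its end, in the units of the state.
- arm.read_state(): the state, without advancing time (a new reading comes with each control period).
- arm.get_image(name): name is "scene" or "top"; returns the picture (400x640x3 uint8, red, green, blue); there is no depth.
- arm.camera_info(name): a dict with "fx", "fy", "cx", "cy" (pixels), "D" ([k1, k2, p1, p2, k3] as OpenCV has them; the pictures are not rectified), "cam_to_world" (4x4, takes a point from camera to world coordinates). Camera axes: x right, y down, z forward; pixel columns grow to the right and rows downward; lengths in mm; the calibration is good to about 2 mm. A picture is of the moment at which its call begins. camera_info takes no time and is no camera call.
- arm.job_done(): hands the job in, once; it reports no verdict.
Trained networks look in the newest picture that a camera, given by its name, has taken for a name from the list of things; names that differ only in an ending like _2 or _b are one class to them, and where a whole thing is asked for, a point or a joint stands for the part that bears it (a point fixed in the world has none). Each returns a list of dicts, best first, with "confidence" (0 to 1); they miss things now and then, are a little off and sometimes report something else, mostly with a low value. They report only what shows in the picture. A call takes as long as a camera call. They do not tell look-alikes from the thing itself.
- arm.search_frame(thing, camera): "xyz" ([x, y, z] in mm, in world coordinates, good to about 4 mm: the middle of the surface that is visible of it).
- arm.place_of(thing, camera): "xyz" ([x, y, z] in mm, in world coordinates, good to about 4 mm: a listed point, or the origin of a listed thing).
The state is a dict: "clock": time; "joints": joint angles; "joint_vel": joint speeds; "joint_efforts": joint torques, N m; "position": TCP position; "ee_rot": TCP orientation; "contact_force": force on the tool from outside, world axes, zero at the start; "wrist_torque": the same for the moment, N m; "gripper_width": finger opening in mm.
Only numpy, scipy, OpenCV 4.12 (cv2) and the standard library are available. Lean on these libraries where they do the work, as an engineer would, in place of code of your own. Each camera call takes 0.05 s, during which the arm holds its last target.

## Working session

There is one attempt and no reset: what is moved stays moved. The work goes in short steps, Python scripts to look and compute and a tool call to move; the robot and the scene stay as the last step left them, time stands still between calls to the robot, and variables do not carry over. Pictures are saved under pics/ and viewed, and the job is handed in when it is done.

Besides the shell and the picture viewer there is one more tool, called after "Request:" as name(argument=value, ...) on one line, values as JSON. send_rows: Moves the arm, as the interface text tells. Its arguments: {"type":"object","properties":{"translation":{"type":"array"},"dr":{"type":"array"},"grip":{"type":"array"}},"required":["translation","dr","grip"]}

```bash
ls; mkdir -p pics; python3 - <<'E'
from bench import arm
import cv2,json
for n in("scene","top"):
    im=arm.get_image(n); cv2.imwrite(f"pics/{n}0.png",im[:,:,::-1])
    c=arm.camera_info(n); print(n,{k:(v.tolist() if hasattr(v,'tolist') else v) for k,v in c.items()})
    for t in("jig","jig_toe","jig_seat","jig_wedge_home","batten_mid","wedge_mid","reel"):
        print(t,[( [round(float(q)) for q in d['xyz']],round(d['confidence'],2)) for d in arm.place_of(t,n)])
print(arm.read_state())
E
```

```text
pics
scene {'fx': 427.45286127855735, 'fy': 427.45286127855735, 'cx': 318.7555172155374, 'cy': 196.07851509828143, 'D': [0.03278239096224393, 0.0, 0.0, 0.0, 0.0], 'cam_to_world': [[-0.6078625118582373, -0.3218830556893387, 0.725874965222998, -199.6030917721694], [-0.7937504972858604, 0.22153966046173615, -0.5664629969388539, 558.7150978096703], [0.02152474705644126, -0.9204952348071079, -0.3901604900057968, 467.77000907475957], [0.0, 0.0, 0.0, 1.0]]}
jig [([561, -38, 0], 0.86), ([570, -75, 20], 0.56)]
jig_toe [([604, -24, 38], 0.68)]
jig_seat [([562, -42, 26], 0.78)]
jig_wedge_home [([608, -70, 29], 0.93)]
batten_mid [([488, -263, 15], 0.66), ([451, 122, 10], 0.58), ([571, -75, 20], 0.19)]
wedge_mid [([568, -74, 24], 0.78), ([565, -36, 25], 0.6)]
reel [([474, 247, 0], 0.71)]
top {'fx': 497.5568726245575, 'fy': 497.5568726245575, 'cx': 317.08402187965567, 'cy': 195.2760012015132, 'D': [-0.008630213014902913, 0.0, 0.0, 0.0, 0.0], 'cam_to_world': [[-0.025477759774668117, -0.9867807345087312, 0.16004582393574948, 374.9675555267361], [-0.9996371041051932, 0.026549302949588672, 0.004560110
[... 523 characters left out ...]
clock': 0.8, 'joints': array([-8.61401537e-01,  3.84647445e-01,  7.93665182e-03, -1.66873021e-05,
       -1.19400717e+00, -2.58610419e-01]), 'joint_vel': array([ 0.0016991 ,  0.00178131, -0.00214027, -0.00051497,  0.00120065,
        0.00026125]), 'joint_efforts': array([-9.62260015e-05, -3.92027700e+01,  1.88611007e+01,  4.19042721e+00,
       -2.59989065e-04,  8.63618084e-06]), 'position': array([ 272.32647326, -562.53986318,  194.95572706]), 'ee_rot': array([-2.23485653e-01,  9.74707218e-01, -3.10718662e-05,  2.51000103e-05]), 'contact_force': array([-0.76453867,  0.6243181 , -1.35847657]), 'wrist_torque': array([-0.03976166,  0.00382832,  0.04019937]), 'gripper_width': 85.26667216814855}
```

View pics/top0.png

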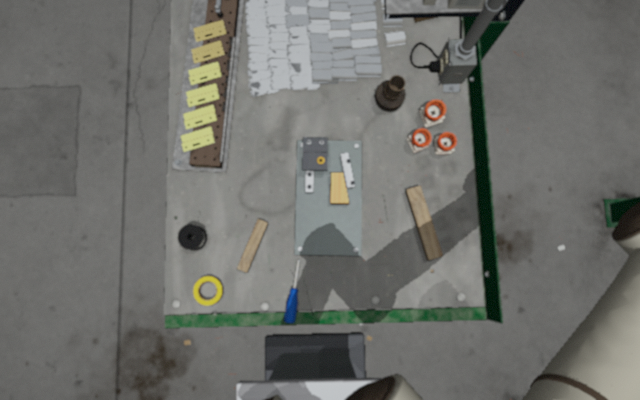

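View pics/scene0.png

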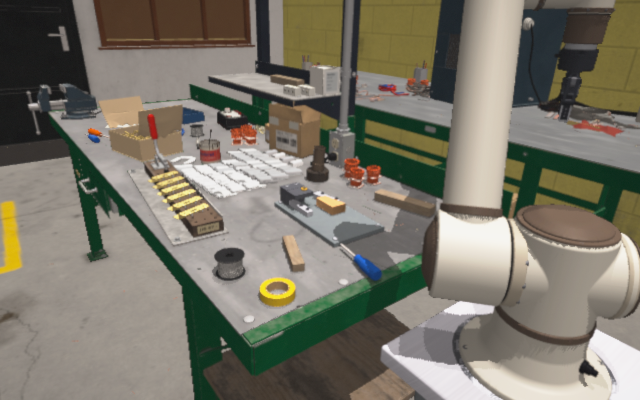

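Candidates for the batten in the top picture are the strip at (423,222), which is longer and right of the jig, and the strip at (253,245), which is shorter and left of it. The wedge at (339,188) is a different part. By the description I choose (423,222), and I'll check it in a close crop.

```bash
cat > h.py <<'E'
import numpy as np,cv2
from bench import arm
def cam(n):
    c=arm.camera_info(n);K=np.array([[c['fx'],0,c['cx']],[0,c['fy'],c['cy']],[0,0,1]]);return K,np.array(c['D']),np.array(c['cam_to_world'])
def proj(n,P):
    K,D,T=cam(n);W=np.linalg.inv(T);P=np.atleast_2d(np.array(P,float))
    return cv2.projectPoints(P,cv2.Rodrigues(W[:3,:3])[0],W[:3,3],K,D)[0][:,0]
def back(n,uv,z):
    K,D,T=cam(n);p=cv2.undistortPoints(np.array(uv,float).reshape(-1,1,2),K,D)[:,0]
    d=np.c_[p,np.ones(len(p))]@T[:3,:3].T;o=T[:3,3];s=(z-o[2])/d[:,2];return o+d*s[:,None]
E
python3 - <<'E'
import cv2
im=cv2.imread('pics/top0.png')
cv2.imwrite('pics/crA.png',cv2.resize(im[175:275,385:485],None,fx=6,fy=6,interpolation=cv2.INTER_CUBIC))
cv2.imwrite('pics/crJ.png',cv2.resize(im[130:262,285:375],None,fx=4.5,fy=4.5,interpolation=cv2.INTER_CUBIC))
E
```

```text
(no output)
```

View pics/crA.png

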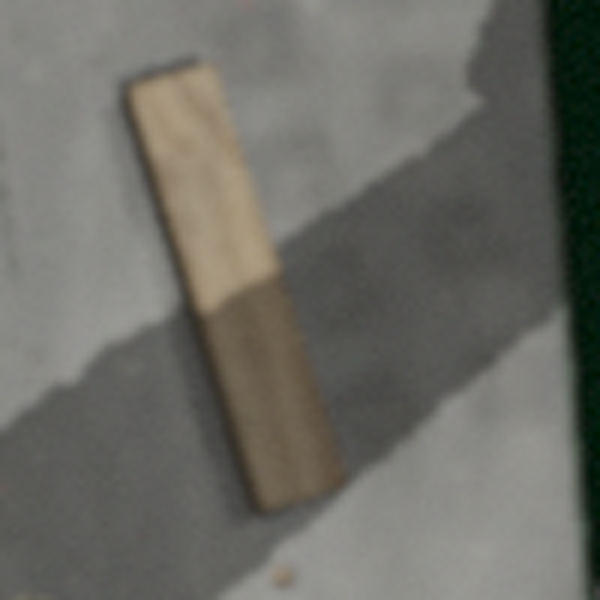

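View pics/crJ.png

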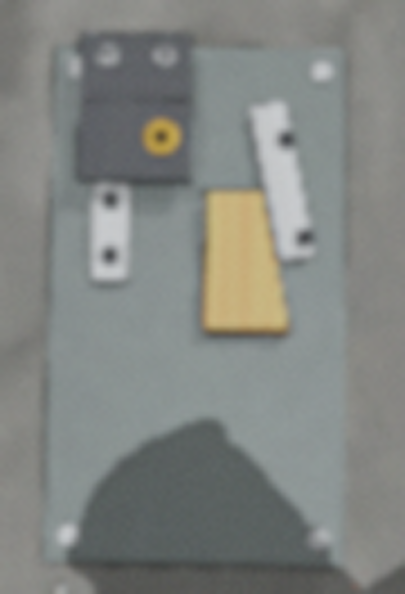

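The crop shows one whole batten, top-face corners about (407,190), (421,186), (442,255), (429,260) in the full picture, roughly 165 long. It is the larger one. The jig crop shows the empty channel, the toe at (303,155) and the wedge at (339,188) short of the toe.

```bash
cat > fit.py <<'E'
from h import *
from scipy.optimize import least_squares
def T2(p,L):
    L=np.array(L,float);c,s=np.cos(p[2]),np.sin(p[2])
    return np.c_[p[0]+c*L[:,0]-s*L[:,1],p[1]+s*L[:,0]+c*L[:,1],L[:,2]]
J=[((-140,57,12),(45,560)),((-140,-93,12),(335,562)),((125,-93,12),(345,48)),((45,42,55),(78,180)),((45,-14,55),(190,182)),((0,17,26),(130,280)),((11,-59,28),(283,258)),((89,-43,28),(250,107))]
L=[a for a,b in J];uv=np.array([b for a,b in J])/4.5+[285-.39,130-.39]
r=least_squares(lambda p:(proj('top',T2(p,L))-uv).ravel(),[561,-36,0],x_scale=[1,1,.01],loss='soft_l1')
print('jig',r.x,np.degrees(r.x[2]));print(np.round((proj('top',T2(r.x,L))-uv),1).tolist())
pj=r.x
W=[((35,17,36),(205,192)),((-35,17,36),(203,330)),((-35,-25,36),(288,330)),((35,-11,36),(264,191))]
L=[a for a,b in W];uv=np.array([b for a,b in W])/4.5+[285-.39,130-.39]
r=least_squares(lambda p:(proj('top',T2(p,L))-uv).ravel(),[568,-74,0],x_scale=[1,1,.01])
print('wedge',r.x,np.degrees(r.x[2]),np.round((proj('top',T2(r.x,L))-uv),1).tolist())
c,s=np.cos(pj[2]),np.sin(pj[2]);d=r.x[:2]-pj[:2];print('wedge in jig',c*d[0]+s*d[1],-s*d[0]+c*d[1])
B=[((-17,82.5,26),(132,85)),((17,82.5,26),(215,67)),((17,-82.5,26),(343,480)),((-17,-82.5,26),(260,508))]
L=[a for a,b in B];uv=np.array([b for a,b in B])/6+[385-.42,175-.42]
r=least_squares(lambda p:(proj('top',T2(p,L))-uv).ravel(),[488,-266,-1.2],x_scale=[1,1,.01]) if 0 else least_squares(lambda p:(proj('top',T2(p,[(y,-x,z) for x,y,z in L]))-uv).ravel(),[488,-266,0.2],x_scale=[1,1,.01])
print('batten (long axis yaw)',r.x,np.degrees(r.x[2]),np.round((proj('top',T2(r.x,[(y,-x,z) for x,y,z in L]))-uv),1).tolist())
E
python3 fit.py
```

```text
jig [ 5.61318436e+02 -3.43498794e+01 -4.06887040e-02] -2.331291013838858
[[-0.4, 0.3], [2.4, 0.9], [0.3, -0.2], [-0.1, -0.4], [0.4, -0.5], [-0.5, -0.1], [-0.6, 0.2], [-0.1, -0.1]]
wedge [ 5.68395842e+02 -7.27244514e+01 -4.73061288e-02] -2.710441523159072 [[0.2, -0.3], [0.1, -0.1], [0.1, 0.3], [-0.4, 0.1]]
wedge in jig 8.632528641409007 -38.054919462681625
batten (long axis yaw) [ 4.87925925e+02 -2.62291847e+02  2.38092733e-01] 13.641708724031444 [[-0.6, -0.4], [0.1, -1.3], [0.7, 1.1], [-0.2, 0.5]]
```

Request:
send_rows(translation=[[0,0,0],[0,0,0],[-38,40,10],[-38,40,10],[-38,40,10]], dr=[[0,0,6.1],[0,0,6.1],[0,0,0],[0,0,0],[0,0,0]], grip=[85,85,85,85,85])

```text
clock: 1.42
position: [355.5, -417.8, 164.8]
ee_rot: [-0.118, 0.993, -0.0, 0.0]
contact_force: [1.1, -0.6, -0.2]
gripper_width: 85.0
```

Request:
send_rows(translation=[[-38,40,20],[-38,40,20],[-38,40,20],[0,0,0],[0,0,0]], dr=[[0,0,0],[0,0,0],[0,0,0],[0,0,0],[0,0,0]], grip=[85,85,85,85,85])

```text
clock: 2.05
position: [437.7, -275.6, 105.2]
ee_rot: [-0.119, 0.993, -0.0, 0.0]
contact_force: [0.5, -0.1, 1.0]
gripper_width: 85.2
```

```bash
cat > go.py <<'E'
import sys
from h import *
from scipy.spatial.transform import Rotation as R
# python go.py x y z yawdeg(batten direction; tool x = yaw+180)
s=arm.read_state();Rm=R.from_quat(s['ee_rot']);p=s['position']
x=Rm.as_matrix()[:,0];yaw=np.degrees(np.arctan2(-x[1],-x[0]))
print('t',round(s['clock'],2),'p',p.round(1),'yaw',yaw.round(2),'F',s['contact_force'].round(1),'M',s['wrist_torque'].round(2),'w',round(s['gripper_width'],1),'tilt',Rm.as_matrix()[:,2].round(3))
if len(sys.argv)>1:
    a=[float(v) for v in sys.argv[1:5]]
    t=R.from_euler('z',a[3],degrees=True)*R.from_matrix(np.diag([-1,1,-1.]))
    d=np.array(a[:3])-p
    print('rot tool deg',np.degrees((Rm.inv()*t).as_rotvec()).round(2),'trans before rot',Rm.inv().apply(d).round(1),'after rot',t.inv().apply(d).round(1))
E
python3 go.py 439.4 -274 2 13.6
python3 - <<'E'
from h import *
im=arm.get_image('top');c=im[175:275,385:485,::-1]
cv2.imwrite('pics/t1.png',cv2.resize(im[130:320,280:500,::-1],None,fx=3,fy=3,interpolation=cv2.INTER_CUBIC))
E
```

```text
t 2.05 p [ 437.7 -275.6  105.2] yaw 13.68 F [ 0.5 -0.1  1. ] M [-0.02 -0.    0.01] w 85.2 tilt [ 0. -0. -1.]
rot tool deg [-0.03  0.01  0.08] trans before rot [ -2.    1.2 103.2] after rot [ -2.    1.2 103.2]
```

View pics/t1.png

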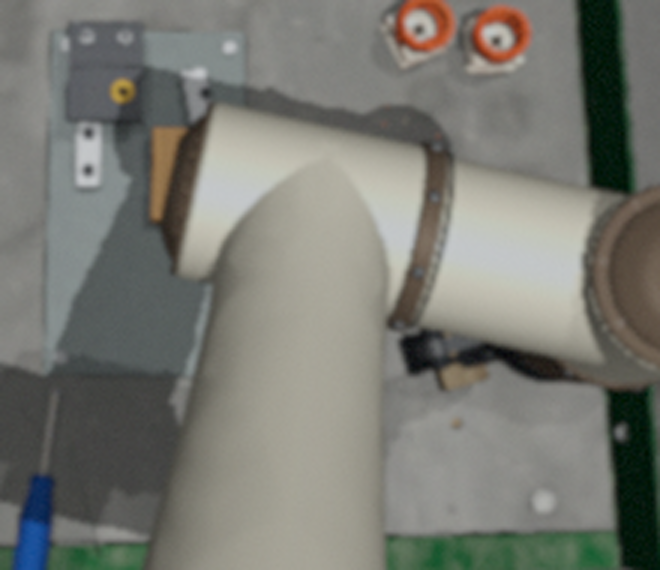

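The arm hides most of the batten; its near end shows at crop (460,375) under the gripper. The measured pose fits, so I descend.

Request:
send_rows(translation=[[-2,1,30],[0,0,30],[0,0,22],[0,0,12],[0,0,6]], dr=[[0,0,0],[0,0,0],[0,0,0],[0,0,0],[0,0,0]], grip=[85,85,85,85,85])

```text
clock: 2.72
position: [439.0, -275.0, 4.8]
ee_rot: [-0.118, 0.993, -0.0, 0.0]
contact_force: [0.7, -0.1, 0.1]
gripper_width: 84.9
```

```bash
python3 go.py 439.4 -274 3 13.6
python3 - <<'E'
from h import *
im=arm.get_image('scene')
cv2.imwrite('pics/s2.png',cv2.resize(im[150:290,280:480,::-1],None,fx=4,fy=4,interpolation=cv2.INTER_CUBIC))
E
```

```text
t 2.73 p [ 439.  -275.     4.8] yaw 13.55 F [ 0.7 -0.1  0.1] M [ 0.01 -0.    0.05] w 84.9 tilt [ 0. -0. -1.]
rot tool deg [-0.02  0.02 -0.05] trans before rot [-0.6  0.9  1.8] after rot [-0.6  0.9  1.8]
```

View pics/s2.png

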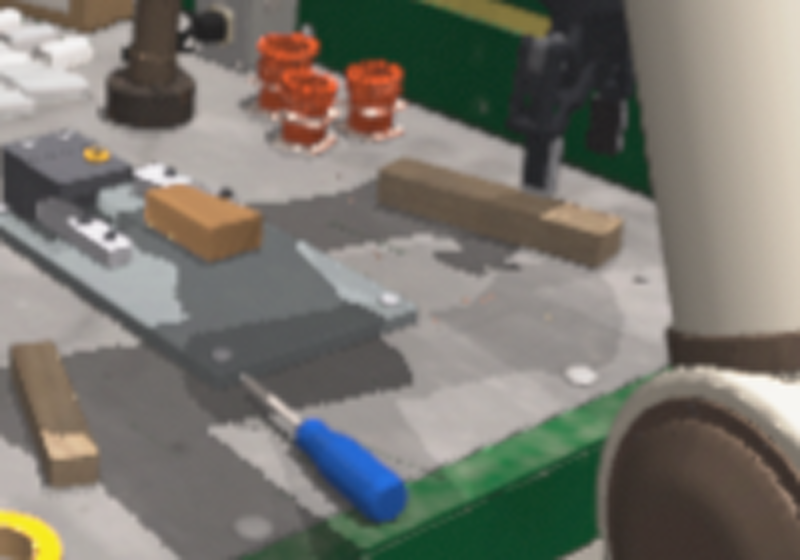

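```bash
python3 - <<'E'
from h import *
p=arm.read_state()['position']
u=np.array([-.2345,.972,0]);f=np.array([.972,.2345,0])
for n,o in(('scene',(280,150)),):
  c=np.array([488,-262.3,26])
  P=[p,p+u*42+[0,0,13],p-u*42+[0,0,13],c+f*82.5+u*17,c+f*82.5-u*17,c-f*82.5-u*17,c-f*82.5+u*17]
  q=proj(n,P);print(q.round(0).tolist(),((q-o)*4).round(0).tolist())
print(cam('scene')[2])
E
```

```text
[[420.0, 210.0], [413.0, 211.0], [428.0, 201.0], [373.0, 191.0], [380.0, 188.0], [435.0, 204.0], [429.0, 208.0]] [[559.0, 240.0], [531.0, 242.0], [591.0, 203.0], [373.0, 165.0], [399.0, 151.0], [620.0, 215.0], [597.0, 232.0]]
[[-6.07862512e-01 -3.21883056e-01  7.25874965e-01 -1.99603092e+02]
 [-7.93750497e-01  2.21539660e-01 -5.66462997e-01  5.58715098e+02]
 [ 2.15247471e-02 -9.20495235e-01 -3.90160490e-01  4.67770009e+02]
 [ 0.00000000e+00  0.00000000e+00  0.00000000e+00  1.00000000e+00]]
```

```bash
python3 - <<'E'
from h import *
im=arm.get_image('scene')
cv2.imwrite('pics/s3.png',cv2.resize(im[120:240,360:460,::-1],None,fx=5,fy=5,interpolation=cv2.INTER_CUBIC))
im=arm.get_image('top')
cv2.imwrite('pics/t3.png',cv2.resize(im[170:290,370:480,::-1],None,fx=5,fy=5,interpolation=cv2.INTER_CUBIC))
E
python3 go.py
```

```text
t 2.88 p [ 439.4 -274.6    5.4] yaw 13.61 F [0.5 0.7 0.1] M [-0.04  0.   -0.02] w 84.8 tilt [ 0.001 -0.    -1.   ]
```

View pics/s3.png

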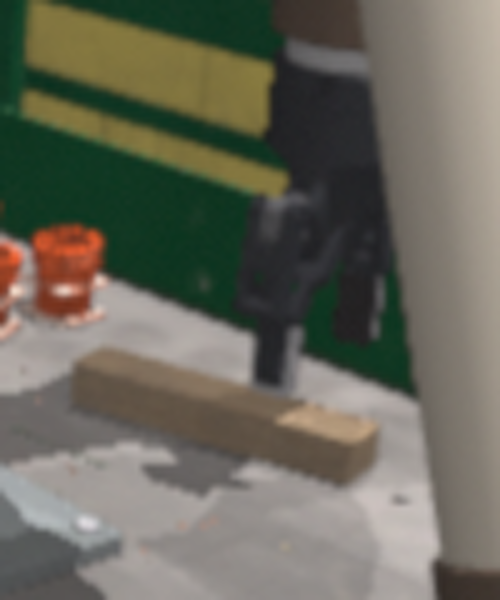

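View pics/t3.png

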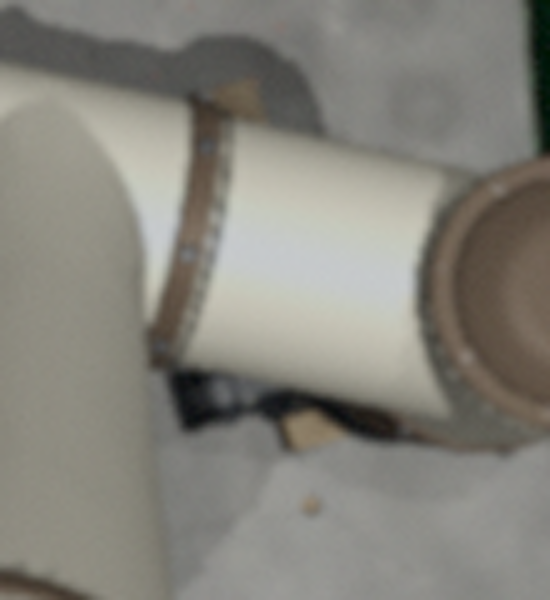

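Request:
send_rows(translation=[[0,0,0],[0,0,0],[0,0,0],[0,0,0],[0,0,0]], dr=[[0,0,0],[0,0,0],[0,0,0],[0,0,0],[0,0,0]], grip=[50,50,50,50,50])

```text
clock: 3.5
position: [439.1, -274.1, 5.0]
ee_rot: [-0.119, 0.993, -0.0, 0.0]
contact_force: [-0.1, -1.3, -0.8]
gripper_width: 49.8
```

```bash
python3 - <<'E'
from h import *
im=arm.get_image('scene')
cv2.imwrite('pics/s4.png',cv2.resize(im[120:240,360:460,::-1],None,fx=5,fy=5,interpolation=cv2.INTER_CUBIC))
p=arm.read_state()['position'];u=np.array([-.2345,.972,0])
for z in(0,20,40,73,120): print(z,((proj('scene',[p+[0,0,z]+u*25,p+[0,0,z]-u*25])-[360,120])*5).round().tolist())
E
python3 go.py
```

```text
0 [[276.0, 465.0], [320.0, 435.0]]
20 [[280.0, 429.0], [324.0, 400.0]]
40 [[284.0, 393.0], [329.0, 365.0]]
73 [[292.0, 332.0], [337.0, 306.0]]
120 [[303.0, 243.0], [348.0, 219.0]]
t 3.55 p [ 439.1 -274.1    4.9] yaw 13.63 F [1.1 0.3 0.1] M [-0.03  0.    0.02] w 50.0 tilt [-0.  0. -1.]
```

View pics/s4.png

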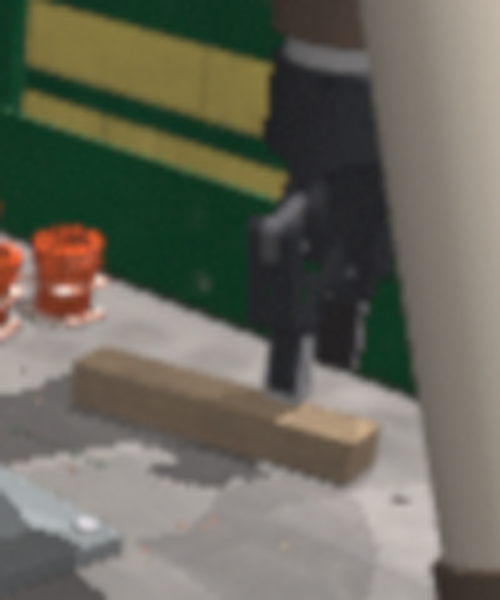

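Request:
send_rows(translation=[[0,0,0],[0,0,0],[0,0,0],[0,0,0],[0,0,0]], dr=[[0,0,0],[0,0,0],[0,0,0],[0,0,0],[0,0,0]], grip=[40,30,25,25,25])

```text
clock: 4.18
position: [439.1, -274.1, 4.9]
ee_rot: [-0.119, 0.993, -0.0, 0.0]
contact_force: [0.4, 0.3, 0.3]
gripper_width: 25.6
```

```bash
python3 - <<'E'
from h import *
im=arm.get_image('scene')
cv2.imwrite('pics/s5.png',cv2.resize(im[120:240,360:460,::-1],None,fx=5,fy=5,interpolation=cv2.INTER_CUBIC))
im=arm.get_image('top')
cv2.imwrite('pics/t5.png',cv2.resize(im[170:290,370:480,::-1],None,fx=5,fy=5,interpolation=cv2.INTER_CUBIC))
p=arm.read_state()['position'];u=np.array([-.2345,.972,0])
for z in(20,60,100): print(z,((proj('top',[p+[0,0,z]+u*30,p+[0,0,z]-u*30])-[370,170])*5).round().tolist())
E
python3 go.py
```

```text
20 [[238.0, 386.0], [368.0, 350.0]]
60 [[256.0, 380.0], [391.0, 344.0]]
100 [[275.0, 375.0], [415.0, 336.0]]
t 4.28 p [ 439.  -274.1    4.9] yaw 13.62 F [0.1 0.7 0. ] M [ 0.02 -0.    0.02] w 25.1 tilt [ 0.  0. -1.]
```

View pics/s5.png

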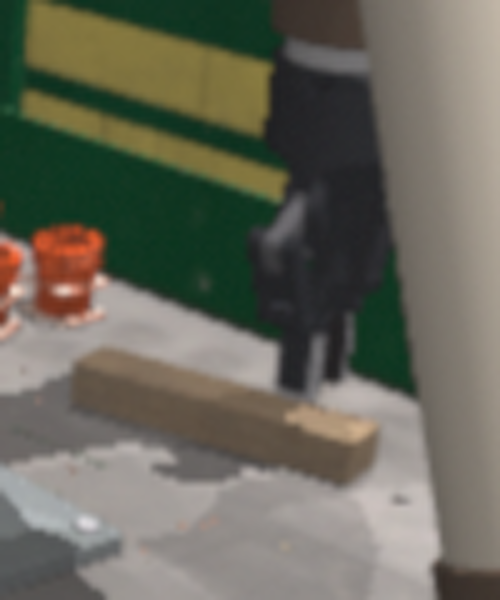

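View pics/t5.png

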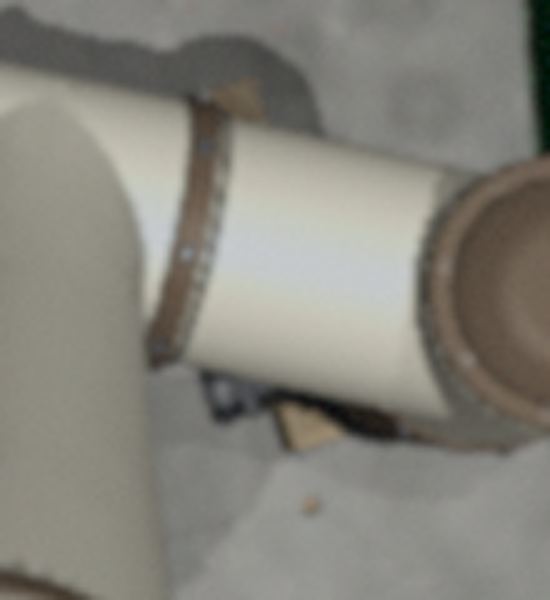

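The picture shows the tips about 35 mm above where the state puts them: the left tip is at crop (293,390), against the batten's top edge, and the fingers closed to 25 without touching anything. So the measured z doesn't agree with the picture. I'll open, go down in small steps and watch force and picture.

Request:
send_rows(translation=[[0,0,0],[0,0,0],[0,0,0],[0,0,4],[0,0,4]], dr=[[0,0,0],[0,0,0],[0,0,0],[0,0,0],[0,0,0]], grip=[70,70,70,70,70])

```text
clock: 4.9
position: [439.0, -274.1, -3.4]
ee_rot: [-0.119, 0.993, 0.0, -0.0]
contact_force: [0.5, 0.5, 0.0]
gripper_width: 69.9
```

Request:
send_rows(translation=[[0,0,3],[0,0,3],[0,0,3],[0,0,3],[0,0,0]], dr=[[0,0,0],[0,0,0],[0,0,0],[0,0,0],[0,0,0]], grip=[70,70,70,70,70])

```text
clock: 5.52
position: [438.9, -274.1, -15.4]
ee_rot: [-0.119, 0.993, 0.0, -0.0]
contact_force: [0.3, 0.8, 0.3]
gripper_width: 69.8
```

```bash
python3 - <<'E'
from h import *
im=arm.get_image('scene')
cv2.imwrite('pics/s6.png',cv2.resize(im[140:240,360:460,::-1],None,fx=6,fy=6,interpolation=cv2.INTER_CUBIC))
p=arm.read_state()['position'];u=np.array([-.2345,.972,0])
for z in(0,20,40,60): print(z,((proj('scene',[p+[0,0,z]+u*40,p+[0,0,z]-u*40])-[360,140])*6).round().tolist())
E
python3 go.py
```

```text
0 [[309.0, 492.0], [394.0, 432.0]]
20 [[314.0, 449.0], [399.0, 391.0]]
40 [[319.0, 406.0], [405.0, 350.0]]
60 [[325.0, 363.0], [410.0, 308.0]]
t 5.58 p [ 439.  -274.1  -15.2] yaw 13.63 F [0.8 0.1 0.8] M [-0.01 -0.05 -0.03] w 69.9 tilt [-0.  0. -1.]
```

View pics/s6.png

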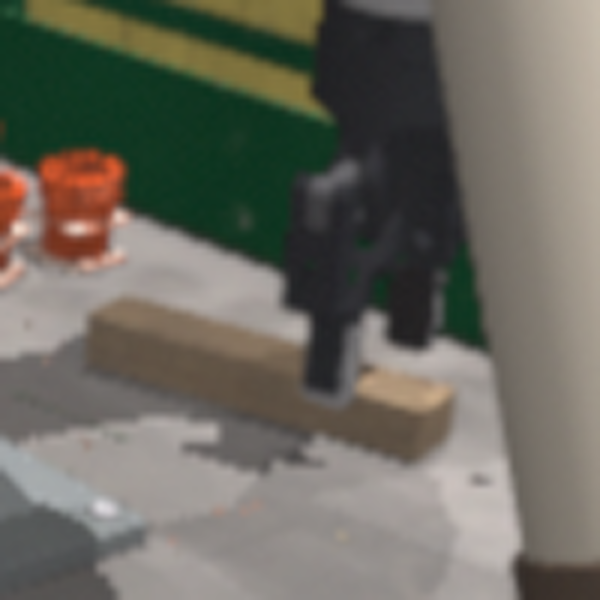

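Now the left finger is in front of the batten, tip at crop (330,398), about z=30 by projection. There is no contact yet, so I keep going down.

Request:
send_rows(translation=[[0,0,4],[0,0,4],[0,0,4],[0,0,3],[0,0,0]], dr=[[0,0,0],[0,0,0],[0,0,0],[0,0,0],[0,0,0]], grip=[70,70,70,70,70])

```text
clock: 6.2
position: [438.8, -274.1, -30.4]
ee_rot: [-0.119, 0.993, 0.0, -0.0]
contact_force: [-0.0, 0.9, 0.1]
gripper_width: 70.0
```

```bash
python3 - <<'E'
from h import *
im=arm.get_image('scene')
cv2.imwrite('pics/s7.png',cv2.resize(im[140:240,360:460,::-1],None,fx=6,fy=6,interpolation=cv2.INTER_CUBIC))
p=arm.read_state()['position'];u=np.array([-.2345,.972,0])
for z in(0,20,40,60): print(z,((proj('scene',[p+[0,0,z]+u*40,p+[0,0,z]-u*40])-[360,140])*6).round().tolist())
E
python3 go.py
```

```text
0 [[306.0, 523.0], [390.0, 462.0]]
20 [[311.0, 481.0], [395.0, 422.0]]
40 [[316.0, 439.0], [401.0, 381.0]]
60 [[321.0, 395.0], [406.0, 340.0]]
t 6.25 p [ 439.  -274.1  -30.2] yaw 13.63 F [-0.4  0.2 -0.3] M [0.   0.01 0.05] w 70.2 tilt [-0.  0. -1.]
```

View pics/s7.png

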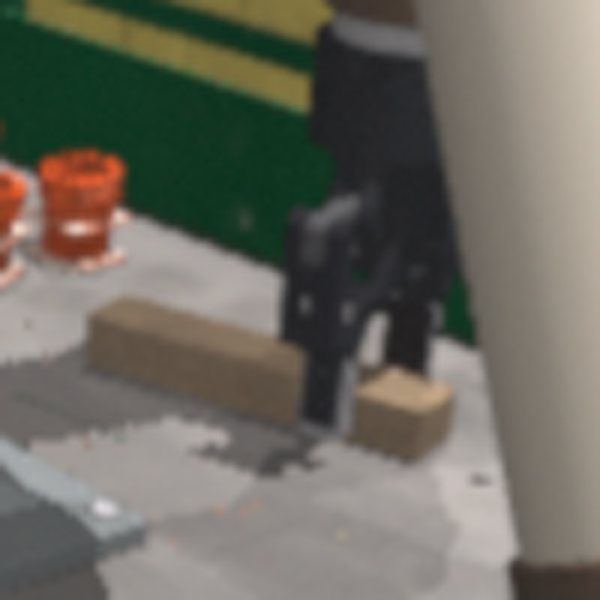

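Request:
send_rows(translation=[[0,0,2],[0,0,0],[0,0,0],[0,0,0],[0,0,0]], dr=[[0,0,0],[0,0,0],[0,0,0],[0,0,0],[0,0,0]], grip=[60,45,20,20,20])

```text
clock: 6.88
position: [439.4, -274.2, -31.7]
ee_rot: [-0.119, 0.993, -0.0, 0.0]
contact_force: [0.2, -0.3, 3.5]
gripper_width: 33.1
```

```bash
python3 go.py; python3 - <<'E'
from h import *
im=arm.get_image('scene')
cv2.imwrite('pics/s8.png',cv2.resize(im[140:240,360:460,::-1],None,fx=6,fy=6,interpolation=cv2.INTER_CUBIC))
E
```

```text
t 6.88 p [ 439.4 -274.2  -31.7] yaw 13.64 F [ 0.2 -0.3  3.5] M [0.1  0.06 0.02] w 33.1 tilt [ 0.001 -0.    -1.   ]
```

View pics/s8.png

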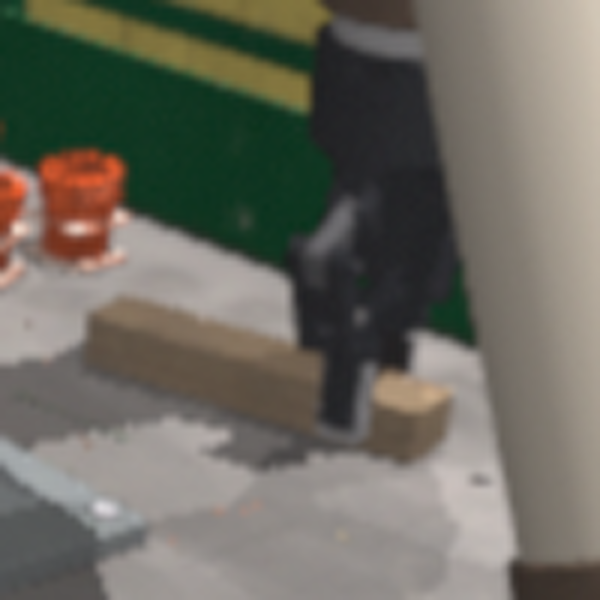

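Gripped at 33 mm; the finger shows at crop (345,430), about 45 mm behind the batten's middle. Now I lift it.

Request:
send_rows(translation=[[0,0,-5],[0,0,-15],[0,0,-20],[0,0,-20],[0,0,0]], dr=[[0,0,0],[0,0,0],[0,0,0],[0,0,8],[0,0,8]], grip=[20,20,20,20,20])

```text
clock: 7.55
position: [440.4, -274.5, 30.4]
ee_rot: [0.023, 1.0, -0.001, 0.002]
contact_force: [0.1, -0.9, -2.1]
gripper_width: 32.8
```

```bash
python3 go.py 401.5 -28 28 -2.3; python3 - <<'E'
from h import *
im=arm.get_image('scene')
cv2.imwrite('pics/s9.png',cv2.resize(im[110:240,330:460,::-1],None,fx=5,fy=5,interpolation=cv2.INTER_CUBIC))
E
```

```text
t 7.55 p [ 440.4 -274.5   30.4] yaw -2.62 F [ 0.1 -0.9 -2.1] M [0.   0.09 0.  ] w 32.8 tilt [ 0.004 -0.001 -1.   ]
rot tool deg [-0.06  0.24 -0.32] trans before rot [ 50.1 244.5   1.9] after rot [ 48.7 244.7   2.4]
```

View pics/s9.png

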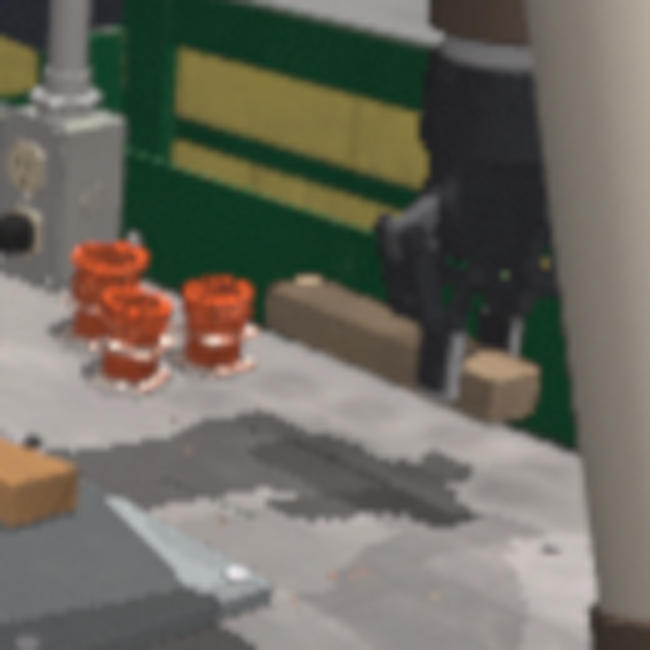

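The batten is held level, tail end at crop (500,385), about 60 mm above the bench. Now over to the line of the channel, behind the wedge.

Request:
send_rows(translation=[[10,49,0],[10,49,0],[10,49,0],[10,49,0],[9,48,0]], dr=[[0,0,0],[0,0,0],[0,0,0],[0,0,0],[0,0,0]], grip=[20,20,20,20,20])

```text
clock: 8.22
position: [399.8, -26.8, 28.4]
ee_rot: [0.02, 1.0, 0.0, 0.0]
contact_force: [1.1, 0.8, -1.6]
gripper_width: 32.9
```

Request:
send_rows(translation=[[0,0,0],[0,0,0],[0,0,10],[0,0,10],[0,0,0]], dr=[[0,0,0],[0,0,0],[0,0,0],[0,0,0],[0,0,0]], grip=[20,20,20,20,20])

```text
clock: 8.85
position: [399.1, -29.3, 6.7]
ee_rot: [0.021, 1.0, -0.001, -0.002]
contact_force: [-0.7, -0.2, -1.1]
gripper_width: 32.9
```

```bash
python3 go.py 401.5 -28 28 -2.3; python3 - <<'E'
from h import *
im=arm.get_image('scene')
cv2.imwrite('pics/s10.png',cv2.resize(im[130:290,260:420,::-1],None,fx=4,fy=4,interpolation=cv2.INTER_CUBIC))
im=arm.get_image('top')
cv2.imwrite('pics/t10.png',cv2.resize(im[120:280,260:420,::-1],None,fx=4,fy=4,interpolation=cv2.INTER_CUBIC))
E
```

```text
t 8.85 p [399.1 -29.3   6.7] yaw -2.46 F [-0.7 -0.2 -1.1] M [-0.03  0.02  0.02] w 32.9 tilt [-0.003 -0.001 -1.   ]
rot tool deg [-0.07 -0.19 -0.16] trans before rot [ -2.3   1.4 -21.3] after rot [ -2.3   1.4 -21.3]
```

View pics/s10.png

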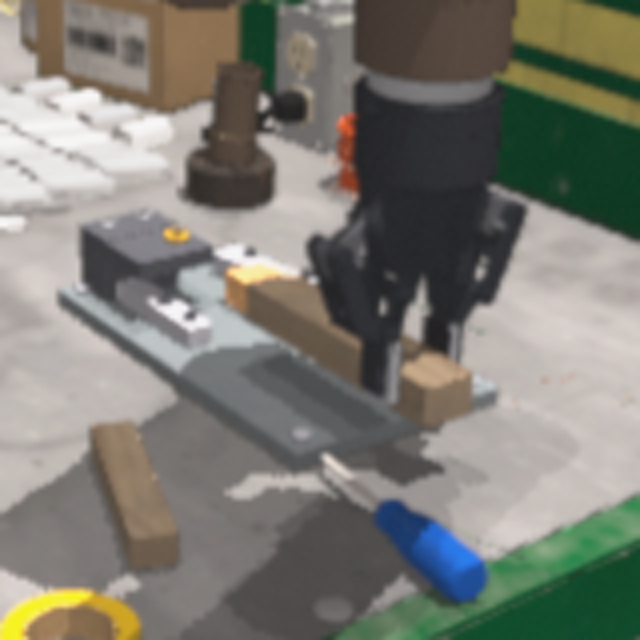

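View pics/t10.png

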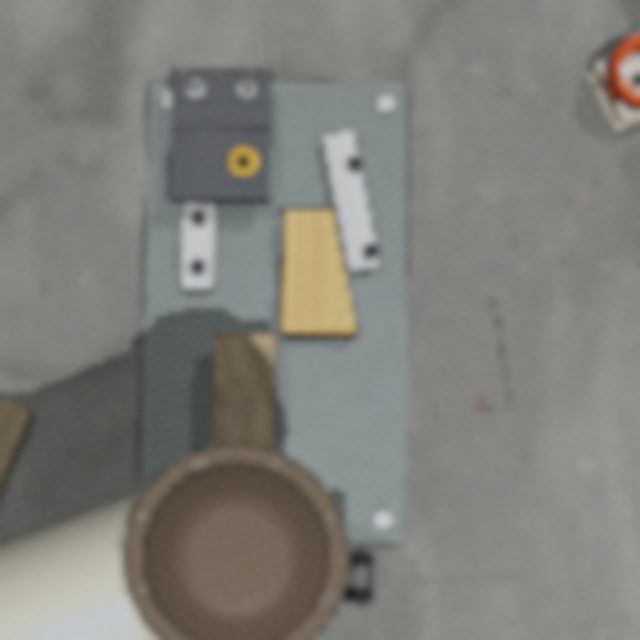

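Both pictures are clear. The top one shows the batten's far end at crop (216..276,333), in line with the channel, just behind the wedge butt at (280..355,335). I'll measure it in jig axes.

```bash
python3 - <<'E'
from h import *
uv=np.array([(216,333),(276,333),(212,440),(276,440)])/4+[260-.375,120-.375]
for z in(60,64,68):
  W=back('top',uv,z)[:,:2]
  J=np.array([561.3,-34.35]);a=np.radians(-2.33);R=np.array([[np.cos(a),np.sin(a)],[-np.sin(a),np.cos(a)]])
  print(z,W.round(1).tolist(),((W-J)@R.T).round(1).tolist())
# wedge/fence checks, z36 and z26
uv=np.array([(283,210),(281,335),(357,335)])/4+[260-.375,120-.375]
print(((back('top',uv,36)[:,:2]-J)@R.T).round(1).tolist())
uv=np.array([(214,206),(214,290)])/4+[260-.375,120-.375]
print('fence',((back('top',uv,26)[:,:2]-J)@R.T).round(1).tolist())
E
```

```text
60 [[531.6, -18.5], [530.8, -51.0], [473.6, -14.9], [472.7, -49.3]] [[-30.3, 14.6], [-29.8, -17.9], [-88.4, 15.8], [-88.0, -18.6]]
64 [[531.0, -18.6], [530.2, -51.0], [473.2, -15.0], [472.3, -49.3]] [[-30.9, 14.5], [-30.4, -17.9], [-88.8, 15.7], [-88.3, -18.5]]
68 [[530.5, -18.6], [529.6, -50.9], [472.8, -15.1], [471.9, -49.2]] [[-31.5, 14.5], [-31.0, -17.8], [-89.2, 15.7], [-88.7, -18.5]]
[[43.3, -21.3], [-27.4, -21.0], [-26.8, -63.1]]
fence [[47.2, 17.5], [-0.9, 16.7]]
```

Request:
send_rows(translation=[[0,0,8],[0,0,8],[0,0,6],[0,0,3],[0,0,0]], dr=[[0,0,0],[0,0,0],[0,0,0],[0,0,0],[0,0,0]], grip=[20,20,20,20,20])

```text
clock: 9.57
position: [400.1, -28.3, -17.3]
ee_rot: [0.021, 1.0, -0.0, -0.0]
contact_force: [-0.0, 0.0, -1.9]
gripper_width: 32.8
```

```bash
python3 go.py; python3 - <<'E'
from h import *
im=arm.get_image('scene')
cv2.imwrite('pics/s11.png',cv2.resize(im[170:250,270:390,::-1],None,fx=6,fy=6,interpolation=cv2.INTER_CUBIC))
E
```

```text
t 9.57 p [400.1 -28.3 -17.3] yaw -2.36 F [-0.   0.  -1.9] M [-0.01  0.03 -0.01] w 32.8 tilt [-0.001 -0.    -1.   ]
```

View pics/s11.png

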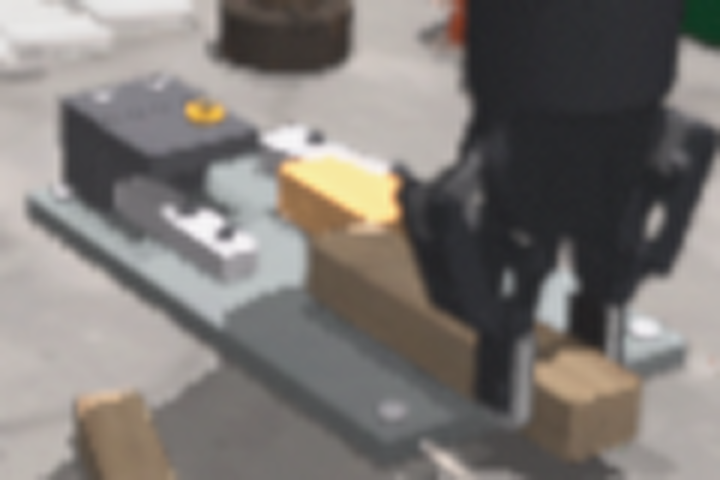

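The batten hovers about 1–2 mm above the base, its far end at crop (315,250) beside the wedge butt. I advance it into the channel.

Request:
send_rows(translation=[[0,-1,1],[-10,0,0],[-12,0,0],[-12,0,0],[-12,0,0]], dr=[[0,0,0],[0,0,0],[0,0,0],[0,0,0],[0,0,0]], grip=[20,20,20,20,20])

```text
clock: 10.25
position: [447.3, -31.2, -18.1]
ee_rot: [0.021, 1.0, 0.0, 0.0]
contact_force: [0.3, 0.0, -1.5]
gripper_width: 33.3
```

```bash
python3 go.py; python3 - <<'E'
from h import *
im=arm.get_image('scene')
cv2.imwrite('pics/s12.png',cv2.resize(im[170:250,270:390,::-1],None,fx=5,fy=5,interpolation=cv2.INTER_CUBIC))
im=arm.get_image('top')
cv2.imwrite('pics/t12.png',cv2.resize(im[130:230,290:370,::-1],None,fx=6,fy=6,interpolation=cv2.INTER_CUBIC))
E
```

```text
t 10.25 p [447.3 -31.2 -18.1] yaw -2.38 F [ 0.3  0.  -1.5] M [ 0.05  0.08 -0.05] w 33.3 tilt [ 0.  0. -1.]
```

View pics/s12.png

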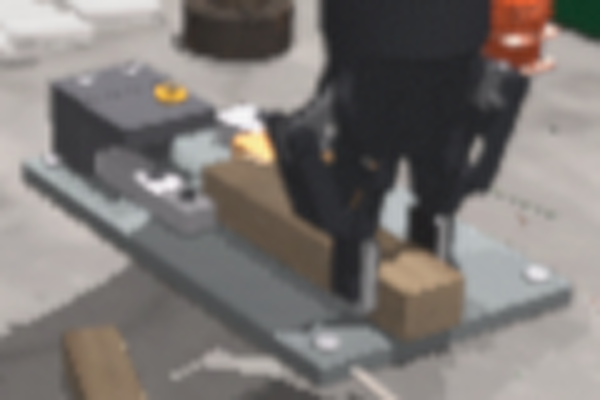

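View pics/t12.png

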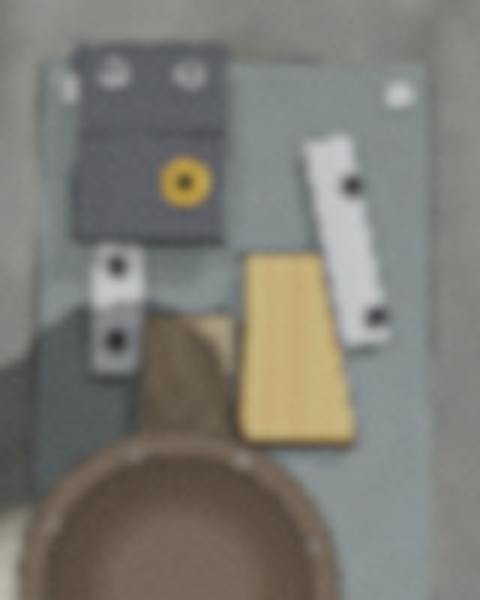

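The batten is in the channel: top crop far end at v≈315, left edge 146 against fence edge 143, right edge 232 against the wedge face at 243. I keep sliding.

Request:
send_rows(translation=[[-10,0,0],[-10,0,0],[-10,0,0],[-10,0,0],[-10,0,0]], dr=[[0,0,0],[0,0,0],[0,0,0],[0,0,0],[0,0,0]], grip=[20,20,20,20,20])

```text
clock: 10.98
position: [496.7, -33.3, -18.1]
ee_rot: [0.021, 1.0, -0.0, -0.0]
contact_force: [0.6, -1.1, -1.9]
gripper_width: 32.9
```

Request:
send_rows(translation=[[-3,0,0],[-3,0,0],[-2,0,0],[-2,0,0],[-2,0,0]], dr=[[0,0,0],[0,0,0],[0,0,0],[0,0,0],[0,0,0]], grip=[20,20,20,20,20])

```text
clock: 11.6
position: [508.0, -33.8, -18.1]
ee_rot: [0.021, 1.0, -0.0, -0.0]
contact_force: [-0.4, 0.3, -1.8]
gripper_width: 32.7
```

```bash
python3 go.py; python3 - <<'E'
from h import *
im=arm.get_image('scene')
cv2.imwrite('pics/s13.png',cv2.resize(im[170:250,270:390,::-1],None,fx=5,fy=5,interpolation=cv2.INTER_CUBIC))
im=arm.get_image('top')
cv2.imwrite('pics/t13.png',cv2.resize(im[130:230,290:370,::-1],None,fx=6,fy=6,interpolation=cv2.INTER_CUBIC))
E
```

```text
t 11.6 p [508.  -33.8 -18.1] yaw -2.37 F [-0.4  0.3 -1.8] M [ 0.01  0.06 -0.  ] w 32.7 tilt [-0. -0. -1.]
```

View pics/s13.png

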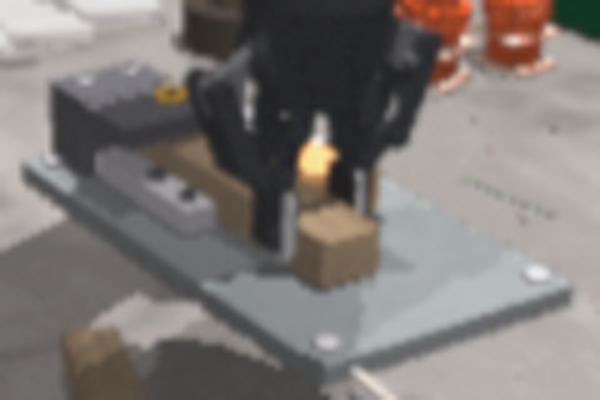

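View pics/t13.png

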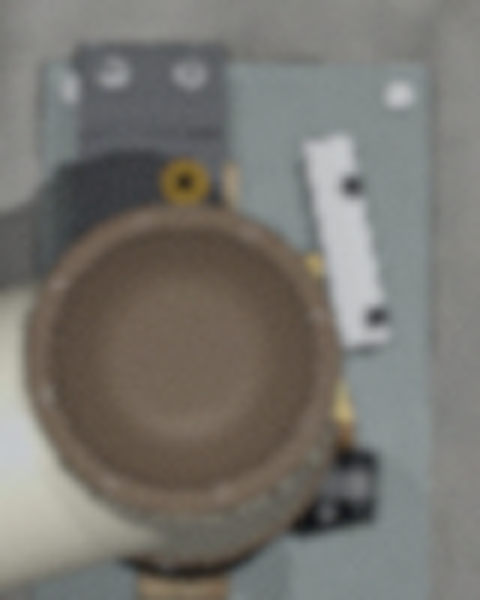

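Under the toe, with the batten's edge visible at top crop (230,185), and no force yet. I expect about 7 mm more.

Request:
send_rows(translation=[[-2,0,0],[-1,0,0],[-1,0,0],[-1,0,0],[-1,0,0]], dr=[[0,0,0],[0,0,0],[0,0,0],[0,0,0],[0,0,0]], grip=[20,20,20,20,20])

```text
clock: 12.32
position: [514.1, -34.0, -18.1]
ee_rot: [0.021, 1.0, -0.0, -0.0]
contact_force: [0.6, -0.5, -2.0]
gripper_width: 32.8
```

Request:
send_rows(translation=[[-1,0,0],[-0.5,0,0],[-0.5,0,0],[-0.5,0,0],[0,0,0]], dr=[[0,0,0],[0,0,0],[0,0,0],[0,0,0],[0,0,0]], grip=[20,20,20,20,20])

```text
clock: 12.95
position: [514.3, -34.4, -18.5]
ee_rot: [0.021, 1.0, -0.0, -0.002]
contact_force: [-6.5, 1.9, 1.8]
gripper_width: 33.2
```

Contact with the stop: −6.5 N at x=514.3, which is the expected 84–85 mm in the jig. Press a little, lower onto the base, then release.

Request:
send_rows(translation=[[-0.5,0,0.5],[-0.5,0,0.5],[0,0,0.5],[0,0,0],[0,0,0]], dr=[[0,0,0],[0,0,0],[0,0,0],[0,0,0],[0,0,0]], grip=[20,20,20,20,20])

```text
clock: 13.58
position: [514.2, -34.7, -19.7]
ee_rot: [0.021, 1.0, -0.001, -0.003]
contact_force: [-8.3, 1.1, 4.9]
gripper_width: 32.6
```

```bash
python3 go.py
```

```text
t 13.57 p [514.2 -34.7 -19.7] yaw -2.39 F [-8.3  1.1  4.9] M [0.5  2.11 0.24] w 32.6 tilt [-0.006 -0.001 -1.   ]
```

Request:
send_rows(translation=[[0,0,0],[0,0,0],[0,0,0],[0,0,0],[0,0,0]], dr=[[0,0,0],[0,0,0],[0,0,0],[0,0,0],[0,0,0]], grip=[36,40,50,60,60])

```text
clock: 14.2
position: [517.7, -34.2, -19.6]
ee_rot: [0.021, 1.0, 0.0, 0.0]
contact_force: [0.4, -0.3, 0.7]
gripper_width: 59.9
```

Request:
send_rows(translation=[[0,0,-10],[0,0,-20],[0,0,-30],[0,0,-20],[0,0,0]], dr=[[0,0,0],[0,0,0],[0,0,0],[0,0,0],[0,0,0]], grip=[60,60,60,60,60])

```text
clock: 14.82
position: [519.0, -33.9, 62.6]
ee_rot: [0.021, 1.0, 0.001, 0.002]
contact_force: [1.1, -0.2, -0.4]
gripper_width: 59.6
```

Request:
send_rows(translation=[[20,-8,0],[20,-8,0],[20,-8,0],[20,-8,0],[20,-8,0]], dr=[[0,0,0],[0,0,0],[0,0,0],[0,0,0],[0,0,0]], grip=[0,0,0,0,0])

```text
clock: 15.45
position: [414.6, -70.3, 59.7]
ee_rot: [0.021, 1.0, -0.0, -0.001]
contact_force: [1.5, -1.0, -0.6]
gripper_width: 0.2
```

```bash
python3 go.py; python3 - <<'E'
from h import *
im=arm.get_image('scene')
cv2.imwrite('pics/s14.png',cv2.resize(im[170:250,270:390,::-1],None,fx=5,fy=5,interpolation=cv2.INTER_CUBIC))
im=arm.get_image('top')
cv2.imwrite('pics/t14.png',cv2.resize(im[130:260,285:375,::-1],None,fx=4.5,fy=4.5,interpolation=cv2.INTER_CUBIC))
E
```

```text
t 15.45 p [414.6 -70.3  59.7] yaw -2.38 F [ 1.5 -1.  -0.6] M [-0.03 -0.03 -0.  ] w 0.2 tilt [-0.002 -0.    -1.   ]
```

View pics/s14.png

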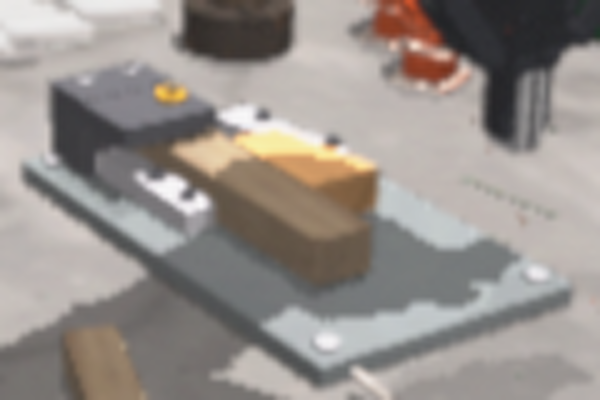

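View pics/t14.png

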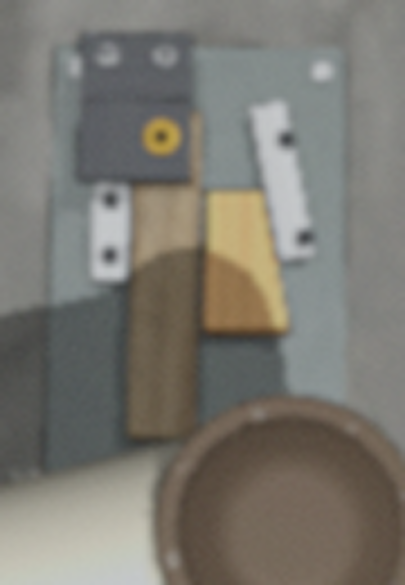

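The batten lies flat in the channel. Top crop: near end at v≈438, left edge on the fence line at 130, tip end past the toe edge at (197,115). The wedge is undisturbed.

```bash
python3 - <<'E'
from h import *
J=np.array([561.3,-34.35]);a=np.radians(-2.33);R=np.array([[np.cos(a),np.sin(a)],[-np.sin(a),np.cos(a)]])
f=lambda uv,z:((back('top',np.array(uv)/4.5+[285-.39,130-.39],z)[:,:2]-J)@R.T).round(1).tolist()
print('batten near L,R; far R',f([(128,438),(195,438),(201,115)],38), 'wedge',f([(205,191),(203,330),(288,330)],36))
p=arm.read_state()['position'];print((R@(p[:2]-J)).round(1))
# target
for t in((-52,-41),(-1,-39)): print(t,(J+R.T@np.array(t)).round(1))
E
python3 go.py 507.7 -73.2 -16 -2.33
```

```text
batten near L,R; far R [[-80.5, 15.4], [-80.0, -17.3], [81.8, -18.4]] wedge [[43.5, -20.9], [-26.4, -20.6], [-25.9, -62.5]]
[-146.7  -42.3]
(-52, -41) [507.7 -73.2]
(-1, -39) [558.7 -73.3]
t 15.55 p [413.  -70.6  59.6] yaw -2.44 F [ 0.  -0.1  0.2] M [-0.08  0.01  0.03] w 0.1 tilt [-0.003 -0.    -1.   ]
rot tool deg [-0.01 -0.19 -0.11] trans before rot [-94.9   1.5  75.3] after rot [-94.7   1.3  75.6]
```

The near end is at jig x=−80, which is home. Next the closed fingers go behind the wedge butt.

Request:
send_rows(translation=[[-25,0,0],[-30,0,10],[-29,0,20],[0,0,25],[0,0,18]], dr=[[0,0,0],[0,0,0],[0,0,0],[0,0,0],[0,0,0]], grip=[0,0,0,0,0])

```text
clock: 16.18
position: [500.3, -73.4, -14.4]
ee_rot: [0.021, 1.0, -0.0, -0.001]
contact_force: [-0.2, -1.0, -0.1]
gripper_width: 0.0
```

```bash
python3 go.py 507.7 -73.2 -17 -2.33; python3 - <<'E'
from h import *
im=arm.get_image('scene')
cv2.imwrite('pics/s15.png',cv2.resize(im[160:250,270:390,::-1],None,fx=5,fy=5,interpolation=cv2.INTER_CUBIC))
im=arm.get_image('top')
cv2.imwrite('pics/t15.png',cv2.resize(im[130:260,285:375,::-1],None,fx=4.5,fy=4.5,interpolation=cv2.INTER_CUBIC))
E
```

```text
t 16.18 p [500.3 -73.4 -14.4] yaw -2.38 F [-0.2 -1.  -0.1] M [ 0.04  0.01 -0.  ] w 0.0 tilt [-0.002 -0.    -1.   ]
rot tool deg [-0.02 -0.09 -0.05] trans before rot [-7.4  0.5  2.6] after rot [-7.4  0.5  2.6]
```

View pics/s15.png

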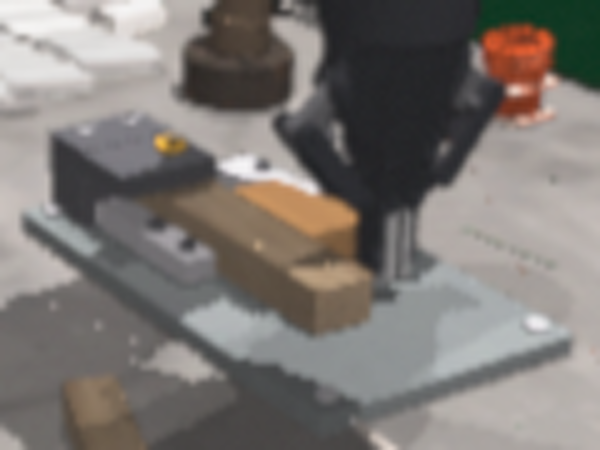

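View pics/t15.png

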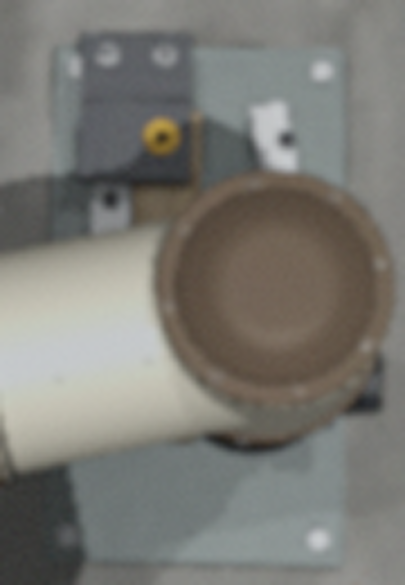

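The closed fingers stand just behind the butt, tips at scene crop (395,280), low over the base and clear of the batten. Now I push.

Request:
send_rows(translation=[[-6,0,0],[-5,0,0],[-5,0,0],[-4,0,0],[-4,0,0]], dr=[[0,0,0],[0,0,0],[0,0,0],[0,0,0],[0,0,0]], grip=[0,0,0,0,0])

```text
clock: 16.9
position: [524.1, -74.5, -12.4]
ee_rot: [0.021, 1.0, 0.0, 0.0]
contact_force: [0.0, 0.2, -0.2]
gripper_width: 0.2
```

Request:
send_rows(translation=[[-4,0,0],[-4,0,0],[-4,0.5,0],[-4,0.5,0],[-4,0.5,0]], dr=[[0,0,0],[0,0,0],[0,0,0],[0,0,0],[0,0,0]], grip=[0,0,0,0,0])

```text
clock: 17.52
position: [544.1, -73.7, -12.7]
ee_rot: [0.021, 1.0, 0.0, -0.0]
contact_force: [-1.3, -0.8, 0.9]
gripper_width: -0.3
```

```bash
python3 go.py; python3 - <<'E'
from h import *
im=arm.get_image('scene')
cv2.imwrite('pics/s16.png',cv2.resize(im[160:250,270:390,::-1],None,fx=5,fy=5,interpolation=cv2.INTER_CUBIC))
E
```

```text
t 17.52 p [544.1 -73.7 -12.7] yaw -2.37 F [-1.3 -0.8  0.9] M [0.11 0.19 0.05] w -0.3 tilt [-0.  0. -1.]
```

View pics/s16.png

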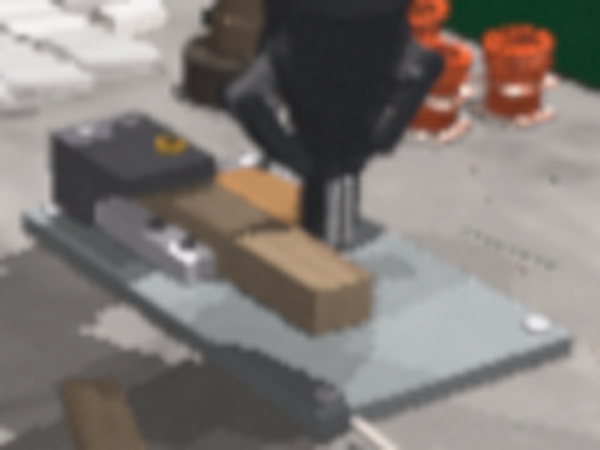

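The wedge is sliding ahead of the fingers, which are at crop (340,220). About 14 mm more.

Request:
send_rows(translation=[[-3,0.5,0],[-3,0.5,0],[-2,0.5,0],[-2,0,0],[-2,0,0]], dr=[[0,0,0],[0,0,0],[0,0,0],[0,0,0],[0,0,0]], grip=[0,0,0,0,0])

```text
clock: 18.2
position: [555.5, -72.7, -12.8]
ee_rot: [0.021, 1.0, 0.0, -0.001]
contact_force: [-2.8, 1.7, 0.4]
gripper_width: -0.3
```

Request:
send_rows(translation=[[-1,0,0],[-1,0,0],[-1,0,0],[-1,0,0],[-1,0,0]], dr=[[0,0,0],[0,0,0],[0,0,0],[0,0,0],[0,0,0]], grip=[0,0,0,0,0])

```text
clock: 18.82
position: [559.1, -73.1, -12.9]
ee_rot: [0.021, 1.0, -0.0, -0.002]
contact_force: [-6.5, 1.8, 3.0]
gripper_width: -0.0
```

Request:
send_rows(translation=[[-1,0,0],[-1,0,0],[-1,0,0],[-1,0,0],[0,0,0]], dr=[[0,0,0],[0,0,0],[0,0,0],[0,0,0],[0,0,0]], grip=[0,0,0,0,0])

```text
clock: 19.45
position: [558.8, -73.7, -13.6]
ee_rot: [0.022, 1.0, -0.0, -0.006]
contact_force: [-10.8, 1.9, 5.1]
gripper_width: 0.0
```

Request:
send_rows(translation=[[-1,0,0],[-1,0,0],[-1,0,0],[0,0,0],[0,0,0]], dr=[[0,0,0],[0,0,0],[0,0,0],[0,0,0],[0,0,0]], grip=[0,0,0,0,0])

```text
clock: 20.08
position: [558.6, -74.1, -14.2]
ee_rot: [0.022, 1.0, -0.001, -0.009]
contact_force: [-15.8, 2.9, 7.3]
gripper_width: 0.0
```

Request:
send_rows(translation=[[-1,0,0],[-1,0,0],[-1,0,0],[-1,0,0],[0,0,0]], dr=[[0,0,0],[0,0,0],[0,0,0],[0,0,0],[0,0,0]], grip=[0,0,0,0,0])

```text
clock: 20.7
position: [558.3, -74.5, -14.9]
ee_rot: [0.022, 1.0, -0.001, -0.014]
contact_force: [-21.3, 4.2, 11.3]
gripper_width: 0.1
```

```bash
python3 go.py; python3 - <<'E'
from h import *
im=arm.get_image('scene')
cv2.imwrite('pics/s17.png',cv2.resize(im[160:250,270:390,::-1],None,fx=5,fy=5,interpolation=cv2.INTER_CUBIC))
E
```

```text
t 20.7 p [558.3 -74.5 -14.9] yaw -2.58 F [-21.3   4.2  11.3] M [ 1.16  6.2  -0.02] w 0.1 tilt [-0.027 -0.001 -1.   ]
```

View pics/s17.png

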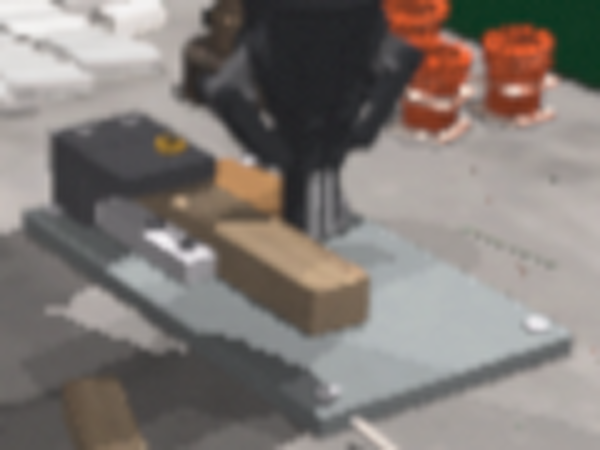

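The wedge is jammed, with no movement between 11 and 21 N. I back straight off, then rise and clear the view.

Request:
send_rows(translation=[[4,0,0],[5,0,0],[8,0,0],[10,0,0],[12,0,0]], dr=[[0,0,0],[0,0,0],[0,0,0],[0,0,0],[0,0,0]], grip=[0,0,0,0,0])

```text
clock: 21.38
position: [533.5, -71.6, -12.1]
ee_rot: [0.021, 1.0, 0.0, 0.001]
contact_force: [0.5, -0.4, -0.5]
gripper_width: 0.1
```

Request:
send_rows(translation=[[10,0,-15],[10,0,-30],[10,-20,-40],[0,-40,-30],[0,-50,0]], dr=[[0,0,0],[0,0,0],[0,0,0],[0,0,0],[0,0,0]], grip=[0,0,0,0,0])

```text
clock: 22.0
position: [500.8, -181.3, 107.1]
ee_rot: [0.019, 1.0, -0.001, 0.005]
contact_force: [0.4, 0.6, -0.9]
gripper_width: -0.1
```

Request:
send_rows(translation=[[0,-50,0],[0,-50,0],[0,-50,0],[0,0,0],[0,0,0]], dr=[[0,0,0],[0,0,0],[0,0,0],[0,0,0],[0,0,0]], grip=[0,0,0,0,0])

```text
clock: 22.62
position: [492.0, -330.1, 103.1]
ee_rot: [0.021, 1.0, -0.0, 0.0]
contact_force: [0.1, -0.1, -0.7]
gripper_width: -0.0
```

```bash
python3 go.py; python3 - <<'E'
from h import *
im=arm.get_image('scene')
cv2.imwrite('pics/s18.png',cv2.resize(im[160:280,200:390,::-1],None,fx=4,fy=4,interpolation=cv2.INTER_CUBIC))
im=arm.get_image('top')
cv2.imwrite('pics/t18.png',cv2.resize(im[130:260,285:375,::-1],None,fx=4.5,fy=4.5,interpolation=cv2.INTER_CUBIC))
print([(d['xyz'],d['confidence']) for d in arm.place_of('reel','top')])
E
```

```text
t 22.62 p [ 492.  -330.1  103.1] yaw -2.4 F [ 0.1 -0.1 -0.7] M [-0.01 -0.01  0.  ] w -0.0 tilt [ 0.001 -0.    -1.   ]
[([478.8, 249.9, -3.5], 0.67)]
```

View pics/s18.png

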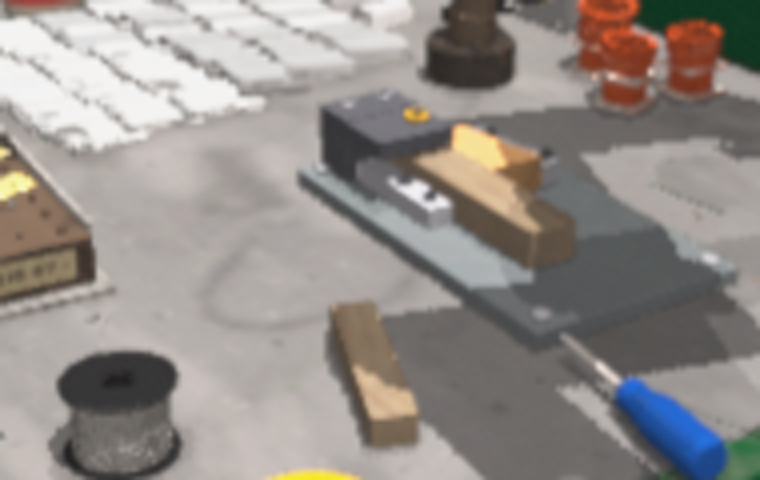

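View pics/t18.png

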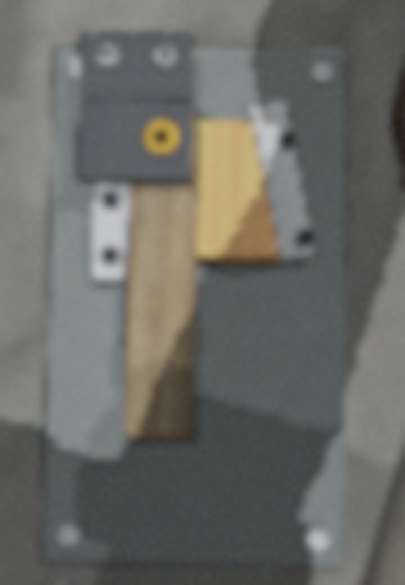

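The picture shows the wedge tight between batten and angled fence (top crop 197..280, v 120..262), both parts flat. The reel stands where it was.

```bash
python3 - <<'E'
from h import *
J=np.array([561.3,-34.35]);a=np.radians(-2.33);R=np.array([[np.cos(a),np.sin(a)],[-np.sin(a),np.cos(a)]])
f=lambda uv,z:((back('top',np.array(uv)/4.5+[285-.39,130-.39],z)[:,:2]-J)@R.T).round(1).tolist()
print('batten nearL,R, L at fence front',f([(125,438),(194,440),(131,186)],38),'wedge',f([(197,120),(197,260),(280,262)],36))
a_,b_=[cv2.imread(p) for p in('pics/t14.png','pics/t18.png')]
cv2.imwrite('pics/cmp.png',cv2.resize(np.hstack([a_[330:480,80:240],b_[330:480,80:240]]),None,fx=2.4,fy=2.4,interpolation=cv2.INTER_CUBIC))
E
```

```text
batten nearL,R, L at fence front [[-80.5, 16.9], [-81.0, -16.8], [45.1, 16.0]] wedge [[79.7, -16.5], [8.6, -17.3], [8.1, -58.4]]
```

View pics/cmp.png

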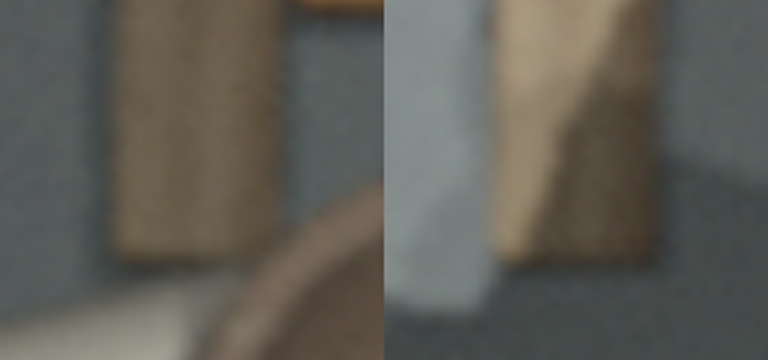

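```bash
python3 - <<'E'
from bench import arm
print(arm.job_done()); print(arm.read_state()['clock'])
E
```

```text
the job is handed in; nothing more can be done
None
the job is handed in; nothing more can be done
```

The batten is in the jig with its end against the stop and the wedge jammed beside it. I handed the job in at about 23 s of the 51 s allowed.

**What I did:** I chose the larger batten, on the right of the jig, and gripped it at 33 mm. I lowered it behind the wedge and slid it along the fence under the toe to the stop. Contact came at the expected place and I pressed to about 8 N. I then released it and pushed the wedge by its butt with closed fingers. The wedge stopped advancing, and I raised the push to 21 N before backing off.

**Last checks (top camera, jig axes, good to about 1–2 mm):**

| Part | Measured | Expected when home |
|---|---|---|
| Batten near end, x | −80.5 to −81 mm | −80 mm |
| Batten sides, y | about +17 and −17 mm | +17 and −17 mm |
| Wedge ends, x | 8 and 80 mm | 10 and 80 mm |
| Wedge straight face, y | about −17 mm | −17 mm |

- **Position and reel:** In the pictures both parts lie flat and the gripper is clear of everything. The reel is upright, and the position reading for it is unchanged.
- **Batten fully home:** The small x differences are within measuring error. I did not tap the batten again after wedging to confirm it touches the stop.
- **Disagreement:** The reported tool height read about 35 mm lower than the camera pictures showed. My first grasp therefore closed on nothing above the batten, touching nothing. After that I set heights from the pictures and the contact force.

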